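# Clear the press weight and set the ornament blank under the drill

## Robot

A 6-joint arm with a two-finger parallel gripper is mounted at the origin on the work surface. World frame = base frame: x ahead of the robot, y to its left, z up, the work surface at z = 0. Lengths are in mm, angles in degrees, forces in N, time in s.
With the tool pointing down it reaches from about 300 to 850 mm from the base axis. Payload 4.2 kg.
Tool frame: the origin (TCP) lies midway between the tips of the shut fingers; the grasp point (between the pads) lies 19 mm behind it; z points along the fingers, y is the line along which they close (so a half turn about z gives the same grasp; the last joint's range is limited). The gripper opens to 91 mm and grips with 3 to 60 N. Pads are 32 mm wide; open, the fingers measure 118 mm over their backs; the gripper's body (76 mm by 178 mm) begins 60 mm behind the grasp point.
Start: joints at [-68.64, 18.312, 89.639, -0, 72.044, -1.146], TCP at [220.101, -531.224, 213.976] pointing down, gripper open.
Joint ranges: [-177.97, 177.97], [-48.28, 115.42], [12.27, 149.76], [-77.06, 257.06], [2.81, 150.46], [-146.56, 146.56]. Speed limits (degrees/s): [147.25, 147.25, 180, 180, 180, 180].

## Interface

Orientations are given as [roll, pitch, yaw] about the fixed x, y, z axes, in that order (R = Rz(yaw) Ry(pitch) Rx(roll)).
In Python, from workcell import env gives the robot as it stands.
- The arm moves only by the tool send_rows, never from a script. Its argument "steps" is a list that holds one entry, the list of rows, each a list of 5 numbers: the shift along the tool's x, y, z scaled (see below), then the turn about the tool's z scaled (see below), then the opening, from 0 (shut) to 1 (fully open). In form: [[[dx, dy, dz, yaw, fingers], ...]]. A call has 1 to 5 rows; each row shifts and turns the commanded pose from where the row before left it, along the tool's axes as they then stand; what a row does not reach is not made up. The controller multiplies each number of a shift by 0.04 m and each number of a turn by 0.12 rad. A row lasts 1/12 s, in which the tool goes at most 41.7 mm and 7.16 degrees, less where a joint would pass 70% of its speed; a pose out of reach is approached as far as the arm can. A call with a number of a shift or a turn outside -1 to 1 is refused whole. A call with a gripper value outside its range is refused whole. The fingers move at their own pace and stop on an object; "squeeze" is the grip in N (left out, the last holds). Time passes only in rows, so rows that do not move let the fingers close. It gives the time, the measured TCP pose, the force, the opening and the grip force at its end, in the units of the state.
- env.state(): the state, without advancing time (a new reading comes with each control period).
- env.grab_frame(name): name is "scene" or "top" or "wrist"; returns a dict with "pixels" (480x640x3 uint8, red, green, blue), "depth" (480x640 float32, mm along the optical axis (not along the pixel's ray), 0 where there is no reading), "intrinsics" (3x3 intrinsics, pixels), "cam_to_world" (4x4, takes a point from camera to world coordinates). Camera axes: x right, y down, z forward; pixel columns grow to the right and rows downward; lengths in mm; the calibration is good to about 2 mm. A picture is of the moment at which its call begins.
- env.job_done(): hands the job in; it is judged then, once.
The state is a dict: "time_s": time; "qpos": joint angles; "qvel": joint speeds; "effort": joint torques, N m; "ee_pos": TCP position; "ee_rot": TCP orientation; "force": force on the tool from outside, world axes, zero at the start; "torque": the same for the moment, N m; "gripper_width": finger opening in mm; "gripper_force": force on a finger pad.
Only numpy, scipy, OpenCV 4.12 (cv2) and the standard library are available. Lean on these libraries where they do the work, as an engineer would, in place of code of your own. Each camera call takes 0.05 s, during which the arm holds its last target. There are 200 camera calls.

## Task

The brass weight that pressed the glued purple ornament blank is still standing on it, covering the red dot and too tall to go under the drill: take it off and set it down, not drop it, upright and wholly on the round green felt pad. Then slide the wooden sled by its handle fin, flat on the table and without lifting it, until the drill bit's tip stands over the red dot, and let go. Do not knock the drill, and leave the other things on the table where they are.

Things in the scene. Friction and masses are not known exactly. Their poses are not given: they have to be found in the camera images.
- weight: brass press weight, a turned piece 72 mm tall: round foot 48 mm across up to 36 mm, a 20 mm neck, and a round grip knob 28 mm across from 50 to 72 mm above its underside; about 0.55 kg. Origin: centre of its underside; z up. It starts standing on the purple disc of the sled, hiding the red dot
- sled: loose light-wood sled, a flat board 220 x 84 x 14 mm lying on the table, about 0.35 kg. Origin: centre of its underside; x along its length, away from the handle towards the disc; z up. A purple ornament disc (72 mm across, 5 mm thick) is glued on top at x = +65 mm, so that its top is 19 mm above the table; a darker wooden handle fin stands at x = -80 mm
- sled_handle (a point): middle of the upper part of the sled's handle fin, 45 mm above the sled's underside; the fin is 60 mm long (sled x), 20 mm thick (sled y), and its top is 59 mm above the sled's underside. Axes as the sled's
- dot (a point): centre of the red dot (12 mm across) painted on top of the purple disc, at x = +78, y = +10, z = +19 mm in the sled's frame; out of sight under the weight at the start
- drill: fixed green bench drill, 0.30 m tall. Origin: on the table straight below the bit. Its chuck nose (52 mm across, underside 115 mm above the table; chuck 32 mm across, from 78 mm up) hangs over the origin; the head (56 mm wide, 135 to 210 mm up) runs from there along its +y to a steel column 195 mm away on a 110 x 90 mm foot plate. z up
- bit_tip (a point): point of the drill bit (6 mm thick), 40 mm above the table, pointing down
- pad: round green felt pad, 110 mm across, 4 mm thick, fixed to the table, the weight's place. Origin: centre of its underside. It lies to the left or to the right, changing places with the cork pad
- gluepot: bystander: glue jar 54 mm across, 65 mm tall, standing on a round cork pad; origin at its underside
- brush: bystander: brush lying on the table, origin about its middle
- spatula: bystander: wooden glue spatula 210 mm long, 30 mm wide, 8 mm thick, lying beyond the sled; origin near its middle
- tape: bystander: roll of tan tape, 90 mm across, 24 mm tall, origin at its underside
- mug: bystander: blue mug 76 mm across, 85 mm tall, origin at its underside
- tin: bystander: small tin 60 mm across, 80 mm tall, origin at its underside
Things that resemble listed ones, but are neither listed nor needed, are in the scene too. There is more than one size of the weight; the one meant has the size given above.

How it is judged:
By the outcome, as a careful person would: the job done as asked, in the order asked, and still so for the second after the job is handed in, with the robot touching nothing.
It also fails if it takes over 58 s, if anything falls off the work surface, if the arm or the gripper's body presses on something with over 40 N, if the wrist force passes 120 N, or if a joint passes its speed limit or range.

## Working session

There is one attempt and no reset: what is moved stays moved. The work goes in short steps, Python scripts to look and compute and a tool call to move; the robot and the scene stay as the last step left them, time stands still between calls to the robot, and variables do not carry over. Pictures are saved under pics/ and viewed, at most 10 in all, crops included, and the job is handed in when it is done.

Besides the shell and the picture viewer there is one more tool, called in YAML: its name, and indented under it one key for each argument. send_rows: Moves the arm, as the interface text tells. Shifts and turns lie within -1 to 1; 1 stands for 0.04 m of shift or 0.12 rad of turn. Its arguments: {"type":"object","properties":{"steps":{"type":"array"},"squeeze":{"type":"number"}},"required":["steps"]}

```bash
mkdir -p pics; ls; cat > h.py <<'E'
import numpy as np, cv2
from workcell import env
def grab(n):
    f=env.grab_frame(n); return f["pixels"],f["depth"],np.array(f["intrinsics"]),np.array(f["cam_to_world"])
def ray(u,v,z,K,T):
    d=T[:3,:3]@np.linalg.inv(K)@np.array([u,v,1.]); o=T[:3,3]
    return o+d*(z-o[2])/d[2]
def cloud(D,K,T):
    v,u=np.mgrid[:D.shape[0],:D.shape[1]]
    P=np.stack([(u-K[0,2])/K[0,0]*D,(v-K[1,2])/K[1,1]*D,D],-1)
    return P@T[:3,:3].T+T[:3,3]
E
python3 - <<'E'
from h import *
for n in("top","scene"):
    p,D,K,T=grab(n); cv2.imwrite(f"pics/{n}0.png",p[:,:,::-1]); np.savez(f"{n}0.npz",p=p,D=D,K=K,T=T); print(n,T.round(2).tolist(),K.tolist())
print(env.state())
E
```

```text
pics
top [[-0.01, -0.99, 0.11, 454.15], [-1.0, 0.01, -0.03, -8.61], [0.03, -0.11, -0.99, 1226.79], [0.0, 0.0, 0.0, 1.0]] [[460.28898711705125, 0.0, 321.60609253033954], [0.0, 460.28898711705125, 232.33416909078252], [0.0, 0.0, 1.0]]
scene [[-0.76, 0.34, -0.55, 1191.85], [0.65, 0.39, -0.66, 685.85], [-0.01, -0.86, -0.51, 628.22], [0.0, 0.0, 0.0, 1.0]] [[460.9836044385951, 0.0, 313.67508628044556], [0.0, 460.9836044385951, 240.85233616489677], [0.0, 0.0, 1.0]]
{'time_s': 0.1, 'qpos': array([-6.86406131e+01,  1.83474248e+01,  8.96989862e+01, -1.77386260e-03,
        7.20443700e+01, -1.14571941e+00]), 'qvel': array([-0.01996338, -0.16852834, -0.10197851,  0.13574449, -0.20675897,
        0.01721176]), 'effort': array([ 7.32505814e-04, -4.13333058e+01, -2.32510293e+01,  7.29087763e-02,
        4.22196253e-02, -5.72182898e-05]), 'ee_pos': array([ 219.91913517, -530.79303471,  213.21281812]), 'ee_rot': array([-1.79909203e+02, -1.28925619e-04,  2.25056544e+01]), 'force': array([0.08270679, 0.4938322 , 0.11012856]), 'torque': array([-0.04090593, -0.06740135, -0.02070567]), 'gripper_force': 0.0, 'gripper_width': 91.20976570304259}
```

View pics/top0.png

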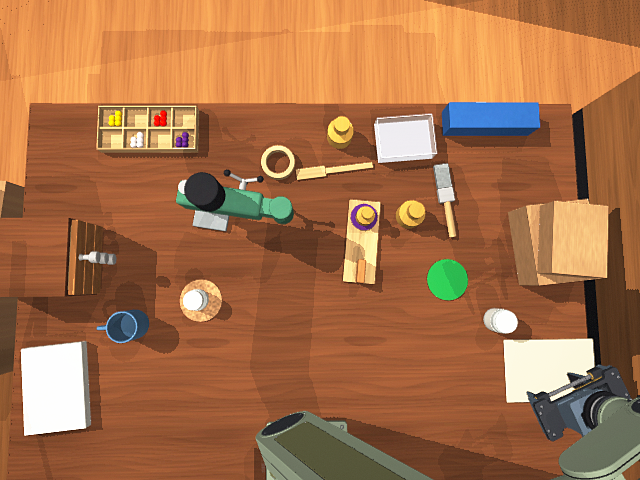

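View pics/scene0.png

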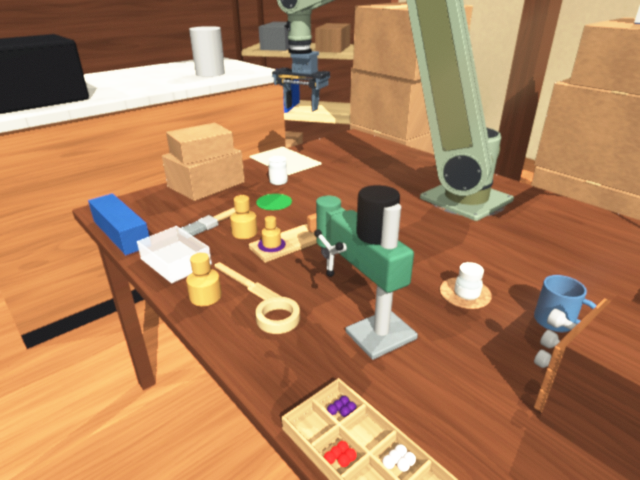

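The top view shows three brass weights: (365,215), standing on the purple disc and the smallest, and larger look-alikes at (411,213) and (340,131), both on the table. The one on the disc is the one meant. The drill nose is at (282,208), the green pad at (448,280), the handle fin at (362,270), the glue pot on cork at (200,300). I'll measure these and confirm the weight in a crop.

```bash
cat > m.py <<'E'
from h import *
f=np.load("top0.npz"); p,D,K,T=[f[k] for k in("p","D","K","T")]
W=cloud(D,K,T); hsv=cv2.cvtColor(p,cv2.COLOR_RGB2HSV); Z=W[...,2]
def reg(u0,u1,v0,v1):
    m=np.zeros(D.shape,bool); m[v0:v1,u0:u1]=1; return m
def circ(m,z,name):
    c,_=cv2.findContours(m.astype(np.uint8),cv2.RETR_EXTERNAL,cv2.CHAIN_APPROX_NONE); c=max(c,key=cv2.contourArea)
    q=np.array([ray(u,v,z,K,T)[:2] for u,v in c[:,0]]).astype(np.float32)
    (e,ax,a)=cv2.fitEllipse(q); print(name,np.round(e,1),np.round(ax,1),"medz",np.median(Z[m]).round(1), "cloudmean",W[m].mean(0).round(1))
g=(hsv[...,0]>50)&(hsv[...,0]<70)&(hsv[...,1]>150)
circ(g&reg(420,475,255,305),4,"pad")
for n,r in (("wA",reg(345,385,198,232)),("wB",reg(392,430,195,232)),("wC",reg(322,358,112,150))):
    zt=np.percentile(Z[r],99.5); m=r&(Z>zt-4); circ(m,zt,n+f" top {zt:.1f}")
r=reg(255,300,190,230); print(np.percentile(Z[r],[50,90,99]))
for lo,hi in((100,150),(150,190),(190,215),(205,225)):
    m=r&(Z>lo)&(Z<hi); print(lo,m.sum(),W[m].mean(0).round(1) if m.sum() else 0, W[m].min(0).round(1) if m.sum() else 0,W[m].max(0).round(1) if m.sum() else 0)
s=reg(335,390,190,292)&(Z>8)&(Z<17)&~((hsv[...,0]>120)&(hsv[...,0]<160))
s2=reg(335,390,190,292)&(Z>8)
q=W[s][:,:2].astype(np.float32); print("sled",cv2.minAreaRect(q),np.median(Z[s]))
hm=reg(335,390,240,292)&(Z>52); print("fin",hm.sum(),cv2.minAreaRect(W[hm][:,:2].astype(np.float32)),np.median(Z[hm]))
a=cv2.resize(p[180:300,240:400],None,fx=4,fy=4,interpolation=cv2.INTER_CUBIC)
b=np.load("scene0.npz")["p"][180:300,230:390]; b=cv2.resize(b,None,fx=4,fy=4,interpolation=cv2.INTER_CUBIC)
cv2.imwrite("pics/cropA.png",a[:,:,::-1]); cv2.imwrite("pics/cropB.png",b[:,:,::-1])
E
python3 m.py
```

```text
pad [ 459.4 -375.5] [104.8 105.8] medz 3.0 cloudmean [ 459.2 -374.3    7.7]Traceback (most recent call last):
  File "m.py", line 13, in <module>
    zt=np.percentile(Z[r],99.5); m=r&(Z>zt-4); circ(m,zt,n+f" top {zt:.1f}")
                                               ~~~~^^^^^^^^^^^^^^^^^^^^^^^^^
  File "m.py", line 9, in circ
    (e,ax,a)=cv2.fitEllipse(q); print(name,np.round(e,1),np.round(ax,1),"medz",np.median(Z[m]).round(1), "cloudmean",W[m].mean(0).round(1))
             ~~~~~~~~~~~~~~^^^
cv2.error: OpenCV(4.12.0) /io/opencv/modules/imgproc/src/shapedescr.cpp:361: error: (-201:Incorrect size of input array) There should be at least 5 points to fit the ellipse in function 'fitEllipseNoDirect'
```

```bash
sed -i 's/^W=cloud(D,K,T)/D=cv2.medianBlur(D,5); W=cloud(D,K,T)/; s/zt=np.percentile(Z\[r\],99.5); m=r&(Z>zt-4)/zt=np.percentile(Z[r],97); m=r\&(Z>zt-12)/' m.py; python3 m.py
```

```text
pad [ 459.4 -375.5] [104.8 105.8] medz 2.9 cloudmean [ 459.2 -375.8    2.8]
wA top 88.9 [ 626.1 -154.4] [24.2 26.5] medz 88.8 cloudmean [ 626.2 -154.4   88.3]
wB top 103.8 [ 631.1 -275.2] [38.6 40.2] medz 103.1 cloudmean [ 631.3 -275.5  102.3]
wC top 104.1 [850.6 -92.7] [38.  40.3] medz 103.4 cloudmean [851.2 -92.8 102.6]
[  3.09551153 214.30183468 215.2176633 ]
100 41 [603.6  51.9 134.8] [596.2  29.1 114.4] [624.3 103.8 149.9]
150 101 [605.9  73.9 170.8] [596.2  29.4 150.5] [655.7 117.6 190. ]
190 712 [624.1  72.5 209.2] [596.2  29.1 190.8] [658.7 111.9 215. ]
205 551 [623.8  66.6 212.3] [596.5  30.6 205. ] [658.1 111.5 216. ]
sled ((563.30859375, -148.17086791992188), (84.59033966064453, 220.07659912109375), 84.59492492675781) 13.070525200427255
fin 180 ((484.0153503417969, -140.62210083007812), (19.99993133544922, 59.26189041137695), 83.33026123046875) 57.252106569887246
```

View pics/cropA.png

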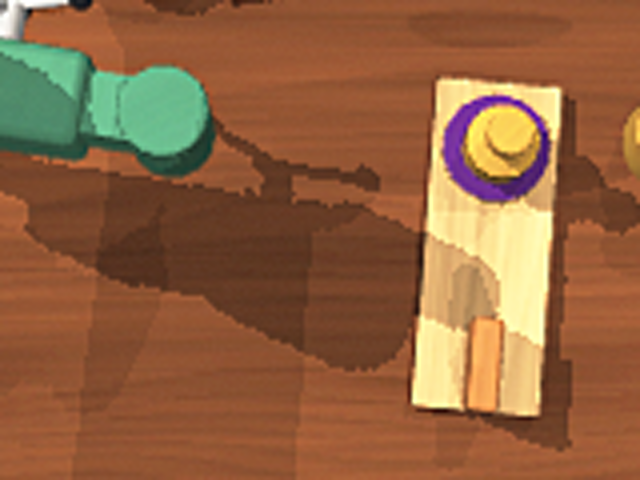

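View pics/cropB.png

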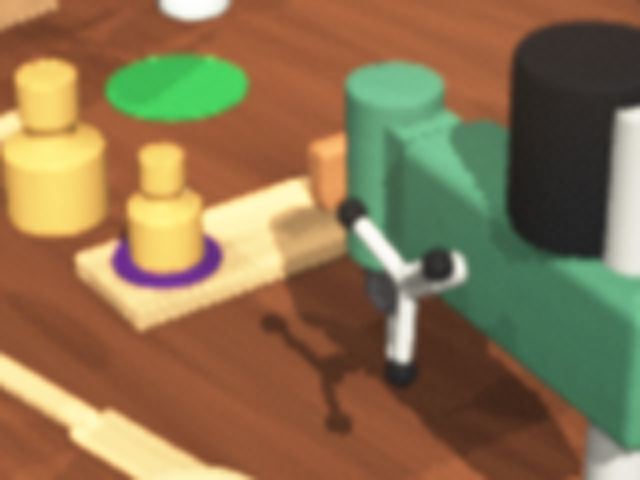

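The crops confirm it: the small weight on the purple disc (crop A (500,140)) has a top at ~89 mm as measured, i.e. 72 mm on the disc. The two decoys measure ~103 mm tall with 40 mm knobs. I'll move now, turning the tool to the sled's heading (-5.4°) first.

send_rows:
  steps:
    - [[0,0,0.2,0.81,1],[0,0,0.2,0.81,1],[0,0,0.2,0.81,1],[0,0,0.2,0.81,1],[0,0,0.2,0.81,1]]
  squeeze: 25

```text
time_s: 0.52
ee_pos: [220.0, -530.9, 173.1]
ee_rot: [-179.9, 0.0, -5.6]
force: [-0.3, -0.3, -0.5]
gripper_width: 91.3
gripper_force: 0.0
```

send_rows:
  steps:
    - [[0.61,-0.69,0,0,1],[0.61,-0.69,0,0,1],[0.61,-0.69,0,0,1],[0.61,-0.69,0,0,1],[0.61,-0.69,0,0,1]]

```text
time_s: 0.93
ee_pos: [355.1, -403.7, 173.6]
ee_rot: [-180.0, 0.0, -5.4]
force: [0.3, -0.9, 0.8]
gripper_width: 91.4
gripper_force: 0.0
```

```bash
cat >> h.py <<'E'
def st():
    s=env.state(); print("t",round(s["time_s"],2),"p",np.round(s["ee_pos"],1),"r",np.round(s["ee_rot"],2),"F",np.round(s["force"],1),"w",round(s["gripper_width"],1),"g",round(s["gripper_force"],1)); return s
def to(x,y,z,s):
    y_=np.radians(s["ee_rot"][2]); d=np.array([x,y,z])-s["ee_pos"]; c,n=np.cos(y_),np.sin(y_)
    print("units",np.round(np.array([c*d[0]+n*d[1],n*d[0]-c*d[1],-d[2]])/40,2))
E
python3 - <<'E'
from h import *
s=st(); to(626.5,-154.4,150,s)
f=np.load("top0.npz"); p,D,K,T=[f[k] for k in("p","D","K","T")]
hsv=cv2.cvtColor(p,cv2.COLOR_RGB2HSV); g=((hsv[...,0]>65)&(hsv[...,0]<90)&(hsv[...,1]>90)).astype(np.uint8)
W=cloud(cv2.medianBlur(D,5),K,T)
g[W[...,2]<205]=0; 
m=g.copy(); m[:,:270]=0; m[:190]=0;m[230:]=0; m[:,300:]=0
c=max(cv2.findContours(m,0,1)[0],key=cv2.contourArea)[:,0]; c=c[c[:,0]>=272]
q=np.array([ray(u,v,215,K,T)[:2] for u,v in c])
A=np.c_[2*q,np.ones(len(q))]; x=np.linalg.lstsq(A,(q**2).sum(1),rcond=None)[0]; print("nose",x[:2],np.sqrt(x[2]+x[0]**2+x[1]**2),np.median(W[m>0][:,2]))
E
```

```text
t 0.93 p [ 355.1 -403.7  173.6] r [-1.7997e+02  3.0000e-02 -5.3700e+00] F [ 0.3 -0.9  0.8] w 91.4 g 0.0
units [ 6.17 -6.84  0.59]
nose [620.44508118  54.20071254] 24.628901208816387 214.1529980832554
```

send_rows:
  steps:
    - [[0.61,-0.68,0,0,1],[0.61,-0.68,0,0,1],[0.61,-0.68,0,0,1],[0.61,-0.68,0,0,1],[0.61,-0.68,0,0,1]]

```text
time_s: 1.35
ee_pos: [489.4, -279.5, 173.6]
ee_rot: [-180.0, 0.0, -5.3]
force: [-0.4, -0.1, -0.3]
gripper_width: 91.5
gripper_force: 0.0
```

send_rows:
  steps:
    - [[0.61,-0.68,0,0,1],[0.61,-0.68,0,0,1],[0.61,-0.68,0,0,1],[0.61,-0.68,0,0,1],[0.61,-0.68,0,0,1]]

```text
time_s: 1.77
ee_pos: [623.5, -155.5, 173.5]
ee_rot: [180.0, 0.1, -5.3]
force: [-0.0, -1.6, -0.6]
gripper_width: 91.4
gripper_force: 0.0
```

send_rows:
  steps:
    - [[0,0,0,0,1],[0,0,0,0,1]]

```text
time_s: 1.93
ee_pos: [623.3, -155.5, 172.9]
ee_rot: [180.0, 0.1, -5.2]
force: [0.4, -0.3, -0.1]
gripper_width: 91.2
gripper_force: 0.0
```

```bash
python3 - <<'E'
from h import *
s=st(); to(626.5,-154.4,62,s)
p,D,K,T=grab("wrist"); cv2.imwrite("pics/w1.png",p[:,:,::-1]); np.savez("w1.npz",p=p,D=D,K=K,T=T); print(T.round(2).tolist(),K[0,0])
E
```

```text
t 1.93 p [ 623.3 -155.5  172.9] r [ 1.80e+02  9.00e-02 -5.16e+00] F [ 0.4 -0.3 -0.1] w 91.2 g 0.0
units [ 0.08 -0.03  2.77]
[[-0.09, -0.96, -0.28, 700.95], [-1.0, 0.09, 0.02, -162.35], [0.0, 0.28, -0.96, 344.36], [0.0, 0.0, 0.0, 1.0]] 430.8299824991042
```

View pics/w1.png

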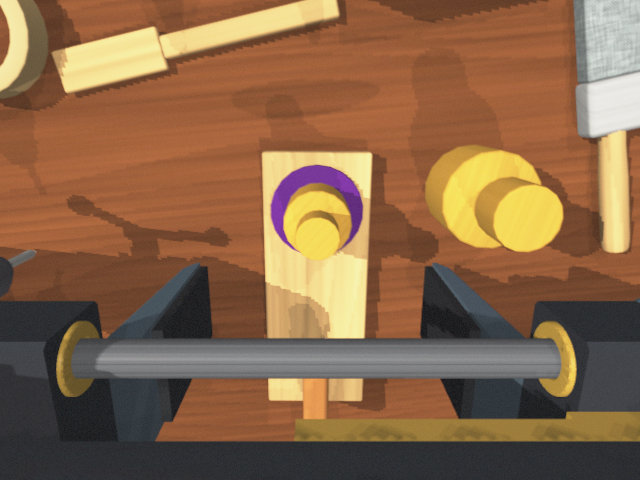

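The wrist view shows the weight's knob centred at (318,238) between the fingers, the sled's far corners at (262,153) and (372,153), and the decoy at (500,200) clear of the fingers.

```bash
python3 - <<'E'
from h import *
f=np.load("w1.npz"); K,T=f["K"],f["T"]
for n,u,v,z in(("knob",318,237,91),("cL",262.5,152.5,14),("cR",372.5,152.5,14),("disc",317.5,210,19),("bL",269.5,401,14),("bR",362,401,14)): print(n,ray(u,v,z,K,T).round(1))
E
```

```text
knob [ 627.3 -157.4   91. ]
cL [ 675.  -119.9   14. ]
cR [ 667.6 -202.7   14. ]
disc [ 628.1 -157.5   19. ]
bL [456.2 -99.1  14. ]
bR [ 448.7 -181.8   14. ]
```

send_rows:
  steps:
    - [[0.04,0,0.6,0,1],[0.04,0,0.8,0,1],[0.01,0,0.8,0,1],[0,0,0.5,0,1],[0,0,0.07,0,1]]

```text
time_s: 2.4
ee_pos: [621.8, -158.0, 58.7]
ee_rot: [-179.9, 0.6, -5.4]
force: [-0.2, -0.4, 0.2]
gripper_width: 91.2
gripper_force: 0.0
```

send_rows:
  steps:
    - [[0,0,0,0,0.2],[0,0,0,0,0.1],[0,0,0,0,0],[0,0,0,0,0],[0,0,0,0,0]]
  squeeze: 25

```text
time_s: 2.82
ee_pos: [627.0, -157.7, 64.7]
ee_rot: [180.0, -0.2, -5.3]
force: [0.2, 0.7, 0.3]
gripper_width: 60.9
gripper_force: 0.0
```

send_rows:
  steps:
    - [[0,0,0,0,0],[0,0,0,0,0],[0,0,0,0,0]]

```text
time_s: 3.07
ee_pos: [626.4, -157.3, 63.5]
ee_rot: [180.0, -0.0, -5.3]
force: [-0.3, 0.2, 0.2]
gripper_width: 40.9
gripper_force: 0.0
```

send_rows:
  steps:
    - [[0,0,0,0,0],[0,0,0,0,0],[0,0,0,0,0],[0,0,0,0,0],[0,0,0,0,0]]

```text
time_s: 3.48
ee_pos: [626.3, -157.0, 63.1]
ee_rot: [-180.0, 0.0, -5.3]
force: [-0.2, 2.2, 0.7]
gripper_width: 27.3
gripper_force: 25.0
```

send_rows:
  steps:
    - [[0,0,-0.1,0,0],[0,0,-0.25,0,0],[0,0,-0.4,0,0],[0,0,-0.45,0,0],[0,0,-0.4,0,0]]

```text
time_s: 3.9
ee_pos: [625.6, -157.7, 127.5]
ee_rot: [180.0, 0.1, -5.3]
force: [0.7, 0.4, -5.8]
gripper_width: 27.0
gripper_force: 25.0
```

```bash
python3 - <<'E'
from h import *
s=st(); to(459.5,-375.5,125,s)
E
```

```text
t 3.9 p [ 625.6 -157.7  127.5] r [ 1.7997e+02  1.0000e-01 -5.3400e+00] F [ 0.7  0.4 -5.8] w 27.0 g 25.0
units [-3.63  5.81  0.06]
```

send_rows:
  steps:
    - [[-0.13,0.21,0,0,0],[-0.21,0.34,0,0,0],[-0.27,0.43,0,0,0],[-0.27,0.43,0,0,0],[-0.27,0.43,0,0,0]]

```text
time_s: 4.32
ee_pos: [570.3, -227.8, 125.1]
ee_rot: [-180.0, 0.3, -5.3]
force: [-0.2, 0.3, -7.6]
gripper_width: 27.0
gripper_force: 25.0
```

send_rows:
  steps:
    - [[-0.27,0.43,0,0,0],[-0.27,0.43,0,0,0],[-0.27,0.43,0,0,0],[-0.27,0.43,0,0,0],[-0.27,0.43,0,0,0]]

```text
time_s: 4.73
ee_pos: [508.3, -308.2, 125.2]
ee_rot: [-179.9, 0.3, -5.4]
force: [-0.6, -0.6, -6.1]
gripper_width: 27.3
gripper_force: 25.0
```

send_rows:
  steps:
    - [[-0.27,0.43,0,0,0],[-0.27,0.43,0,0,0],[-0.27,0.43,0,0,0],[-0.21,0.34,0,0,0],[-0.13,0.21,0,0,0]]

```text
time_s: 5.15
ee_pos: [455.3, -377.4, 125.3]
ee_rot: [-179.9, 0.3, -5.5]
force: [-0.2, 1.1, -7.0]
gripper_width: 27.5
gripper_force: 25.0
```

send_rows:
  steps:
    - [[0,0,0,0,0],[0,0,0,0,0],[0,0,0,0,0]]

```text
time_s: 5.4
ee_pos: [458.9, -375.4, 126.6]
ee_rot: [-179.9, 0.0, -5.4]
force: [0.7, 0.1, -6.5]
gripper_width: 26.6
gripper_force: 25.0
```

```bash
python3 - <<'E'
from h import *
s=st(); to(459.5,-376.5,48.1,s)
p,D,K,T=grab("wrist"); cv2.imwrite("pics/w2.png",p[:,:,::-1])
E
```

```text
t 5.4 p [ 458.9 -375.4  126.6] r [-1.7993e+02  5.0000e-02 -5.3500e+00] F [ 0.7  0.1 -6.5] w 26.6 g 25.0
units [0.02 0.03 1.96]
```

View pics/w2.png

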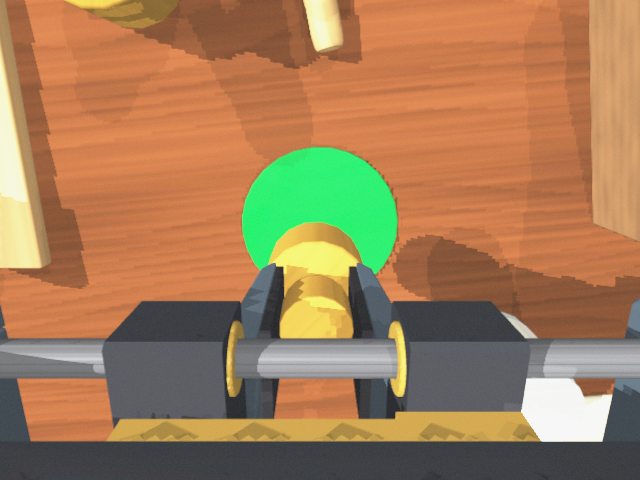

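The weight hangs upright in the fingers above the pad, whose disc runs from 243 to 397 px across and is centred on the weight's column. Now I'll lower it.

send_rows:
  steps:
    - [[0.01,0.02,0.3,0,0],[0,0,0.5,0,0],[0,0,0.5,0,0],[0,0,0.35,0,0],[0,0,0.15,0,0]]

```text
time_s: 5.87
ee_pos: [458.8, -374.9, 52.8]
ee_rot: [-179.8, 0.2, -5.3]
force: [-1.1, 0.4, -7.0]
gripper_width: 27.3
gripper_force: 25.0
```

send_rows:
  steps:
    - [[0,0,0.03,0,0],[0,0,0.03,0,0],[0,0,0.03,0,0],[0,0,0,0,0],[0,0,0,0,0]]

```text
time_s: 6.28
ee_pos: [460.0, -377.2, 52.5]
ee_rot: [179.9, -0.1, -5.3]
force: [-0.8, 0.5, -7.1]
gripper_width: 27.5
gripper_force: 25.0
```

Force still shows the full weight hanging, so I'll lower in small steps until contact.

send_rows:
  steps:
    - [[0,0,0.04,0,0],[0,0,0.04,0,0],[0,0,0,0,0],[0,0,0,0,0]]

```text
time_s: 6.62
ee_pos: [459.4, -376.8, 48.3]
ee_rot: [-180.0, 0.0, -5.3]
force: [-0.4, 0.2, -8.1]
gripper_width: 27.2
gripper_force: 25.0
```

send_rows:
  steps:
    - [[0,0,0.03,0,0],[0,0,0,0,0],[0,0,0,0,0]]

```text
time_s: 6.87
ee_pos: [459.7, -376.9, 48.1]
ee_rot: [180.0, -0.0, -5.3]
force: [-2.2, 2.9, 2.8]
gripper_width: 27.3
gripper_force: 25.0
```

send_rows:
  steps:
    - [[0,0,0,0,0.4],[0,0,0,0,0.5],[0,0,0,0,0.7],[0,0,0,0,0.7],[0,0,0,0,0.7]]

```text
time_s: 7.28
ee_pos: [459.7, -377.2, 47.3]
ee_rot: [180.0, -0.0, -5.3]
force: [-0.1, -0.2, 0.7]
gripper_width: 57.7
gripper_force: 0.0
```

send_rows:
  steps:
    - [[0,0,-0.3,0,0.7],[0,0,-0.7,0,0.7],[0,0,-0.8,0,0.7],[0,0,-0.7,0,0.7],[0,0,-0.3,0,0.7]]

```text
time_s: 7.7
ee_pos: [461.2, -378.3, 163.4]
ee_rot: [179.8, -0.3, -5.3]
force: [0.1, -0.5, 0.5]
gripper_width: 63.9
gripper_force: 0.0
```

```bash
python3 - <<'E'
from h import *
s=st(); to(484,-142,170,s)
p,D,K,T=grab("top"); np.savez("top1.npz",p=p,D=D,K=K,T=T)
h=cv2.cvtColor(p,cv2.COLOR_RGB2HSV)
cv2.imwrite("pics/top1.png",cv2.resize(p[160:320,240:500],None,fx=3,fy=3)[:,:,::-1])
m=((h[...,0]<8)|(h[...,0]>172))&(h[...,1]>200)&(h[...,2]>150); m[:190]=0;m[292:]=0;m[:,:335]=0;m[:,390:]=0
v,u=np.nonzero(m); print(len(u)); 
if len(u): print("dot",ray(u.mean(),v.mean(),19,K,T))
E
```

```text
t 7.7 p [ 461.2 -378.3  163.4] r [179.76  -0.34  -5.34] F [ 0.1 -0.5  0.5] w 63.9 g 0.0
units [ 0.02 -5.93 -0.16]
14
dot [ 641.80605752 -146.46816661   19.        ]
```

View pics/top1.png

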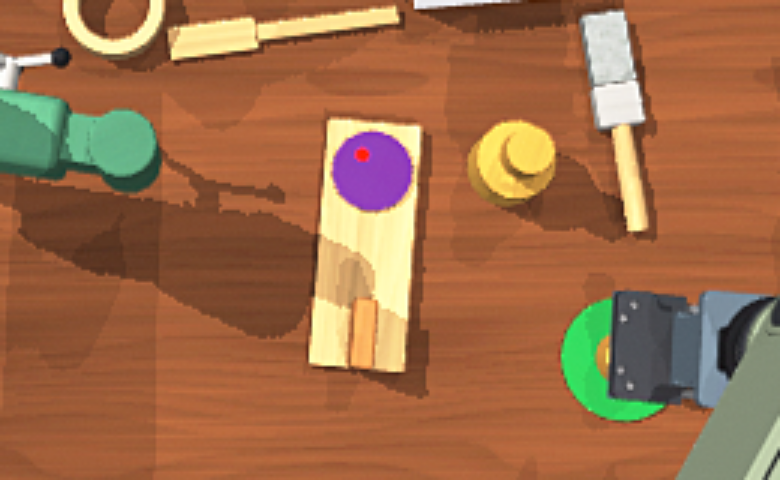

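The crop shows the red dot exposed at (362,155), the sled unmoved, and the weight standing on the pad under the gripper. Next is the fin.

send_rows:
  steps:
    - [[0,-0.4,0,0,0.7],[0,-0.65,0,0,0.7],[0,-0.65,0,0,0.7],[0,-0.65,0,0,0.7],[0,-0.65,0,0,0.7]]

```text
time_s: 8.17
ee_pos: [469.5, -254.9, 157.3]
ee_rot: [-179.9, 0.2, -5.4]
force: [1.0, 0.1, 0.4]
gripper_width: 63.6
gripper_force: 0.0
```

send_rows:
  steps:
    - [[0.02,-0.65,0,0,0.7],[0,-0.65,0,0,0.7],[0,-0.65,0,0,0.7],[0,-0.6,0,0,0.7],[0,-0.38,0,0,0.7]]

```text
time_s: 8.58
ee_pos: [480.9, -137.5, 157.4]
ee_rot: [-179.9, 0.2, -5.3]
force: [-0.7, 0.5, 0.2]
gripper_width: 64.0
gripper_force: 0.0
```

send_rows:
  steps:
    - [[0,0,0.3,0,0.7],[0,0,0.3,0,0.7],[0,0,0,0,0.7],[0,0,0,0,0.7]]

```text
time_s: 8.92
ee_pos: [481.0, -139.7, 133.7]
ee_rot: [-179.9, 0.2, -5.3]
force: [0.3, 0.7, 0.3]
gripper_width: 63.7
gripper_force: 0.0
```

```bash
python3 - <<'E'
from h import *
s=st(); to(484,-142,26,s)
p,D,K,T=grab("wrist"); np.savez("w3.npz",p=p,D=D,K=K,T=T); cv2.imwrite("pics/w3.png",p[:,:,::-1])
h=cv2.cvtColor(p,cv2.COLOR_RGB2HSV)
m=((h[...,0]<8)|(h[...,0]>172))&(h[...,1]>200)&(h[...,2]>150); v,u=np.nonzero(m); print(len(u),u.mean(),v.mean(),ray(u.mean(),v.mean(),19,K,T))
E
```

```text
t 8.92 p [ 481.  -139.7  133.7] r [-179.94    0.22   -5.32] F [0.3 0.7 0.3] w 63.7 g 0.0
units [0.08 0.05 2.69]
0 nan nan [nan nan nan]<stdin>:5: RuntimeWarning: Mean of empty slice.
  ret = ret.dtype.type(ret / rcount)
```

View pics/w3.png

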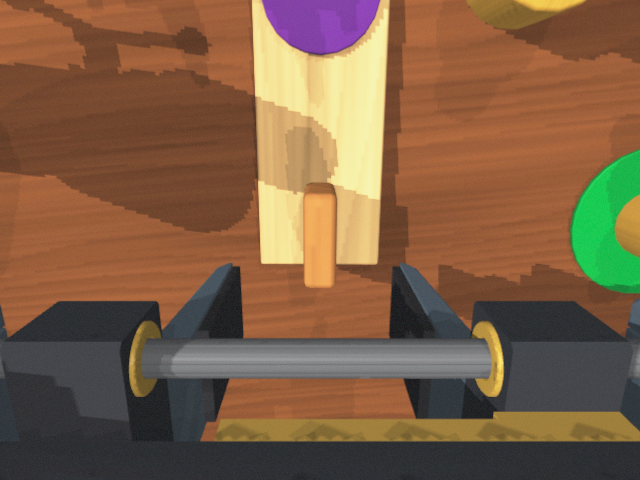

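The fin at (320,235) is centred between the fingers. The dot will be out of the wrist view during the push, so I'll first take one wrist view holding both the bit tip and the dot, for a precise offset.

send_rows:
  steps:
    - [[0.42,-0.26,0,0,0.7],[0.42,-0.26,0,0,0.7],[0.42,-0.26,0,0,0.7],[0.42,-0.26,0,0,0.7],[0.42,-0.26,0,0,0.7]]

```text
time_s: 9.38
ee_pos: [571.8, -96.5, 135.6]
ee_rot: [180.0, -0.0, -5.4]
force: [-0.1, -1.0, -0.6]
gripper_width: 64.1
gripper_force: 0.0
```

send_rows:
  steps:
    - [[0,0,0,0,0.7],[0,0,0,0,0.7],[0,0,0,0,0.7]]

```text
time_s: 9.63
ee_pos: [570.1, -97.0, 135.1]
ee_rot: [180.0, 0.1, -5.4]
force: [0.2, 0.3, 0.1]
gripper_width: 64.4
gripper_force: 0.0
```

```bash
python3 - <<'E'
from h import *
s=st()
p,D,K,T=grab("wrist"); np.savez("w4.npz",p=p,D=D,K=K,T=T); cv2.imwrite("pics/w4.png",p[:,:,::-1])
h=cv2.cvtColor(p,cv2.COLOR_RGB2HSV)
m=((h[...,0]<6)|(h[...,0]>174))&(h[...,1]>200)&(h[...,2]>180); v,u=np.nonzero(m); print(len(u),u.mean(),v.mean(),ray(u.mean(),v.mean(),19,K,T))
q=np.linalg.inv(T)@np.array([620.4,54.2,40,1]); print("pred bit px",(K@q[:3]/q[2]))
E
```

```text
t 9.63 p [570.1 -97.  135.1] r [ 1.7998e+02  6.0000e-02 -5.3500e+00] F [0.2 0.3 0.1] w 64.4 g 0.0
255 383.4627450980392 115.31372549019608 [ 641.42135839 -147.52655163   19.        ]
pred bit px [ 65.53315547 181.70182679   1.        ]
```

View pics/w4.png

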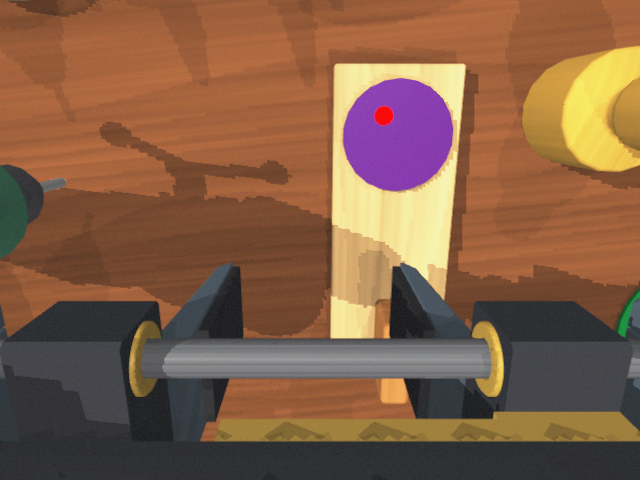

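The bit tip shows at (66,182), right where the top-camera estimate projects to (65.5,181.7). The red dot is at (383,115). Both views agree that the dot must move about (-21, +201) mm. Back to the fin to grip it.

send_rows:
  steps:
    - [[-0.41,0.26,0,0,0.7],[-0.42,0.26,0,0,0.7],[-0.42,0.26,0,0,0.7],[-0.41,0.26,0,0,0.7],[-0.41,0.26,0,0,0.7]]

```text
time_s: 10.1
ee_pos: [481.6, -141.5, 135.3]
ee_rot: [180.0, 0.0, -5.4]
force: [-0.2, -0.1, -0.2]
gripper_width: 63.8
gripper_force: 0.0
```

send_rows:
  steps:
    - [[0,0,0.3,0,0.7],[0,0,0.7,0,0.7],[0,0,0.8,0,0.7],[0,0,0.6,0,0.7],[0,0,0.25,0,0.7]]

```text
time_s: 10.52
ee_pos: [480.5, -140.6, 26.7]
ee_rot: [-179.9, 0.3, -5.4]
force: [-0.2, -0.4, -0.5]
gripper_width: 63.9
gripper_force: 0.0
```

send_rows:
  steps:
    - [[0,0,0,0,0.7],[0,0,0,0,0.6],[0,0,0,0,0.5],[0,0,0,0,0.4],[0,0,0,0,0.35]]
  squeeze: 12

```text
time_s: 10.93
ee_pos: [484.5, -141.2, 30.5]
ee_rot: [180.0, -0.2, -5.3]
force: [-0.6, -0.5, 0.4]
gripper_width: 39.9
gripper_force: 0.0
```

send_rows:
  steps:
    - [[0,0,0.05,0,0.3],[0,0,0,0,0.2],[0,0,0,0,0.1],[0,0,0,0,0.1],[0,0,0,0,0.1]]

```text
time_s: 11.35
ee_pos: [483.7, -141.0, 27.3]
ee_rot: [180.0, -0.0, -5.3]
force: [-0.6, -1.5, 1.3]
gripper_width: 20.2
gripper_force: 12.0
```

send_rows:
  steps:
    - [[0,0,0,0,0.1],[0,0,0,0,0.1],[0,0,0,0,0.1]]

```text
time_s: 11.6
ee_pos: [483.7, -141.1, 27.3]
ee_rot: [180.0, -0.0, -5.3]
force: [-0.6, -2.3, 3.4]
gripper_width: 20.0
gripper_force: 12.0
```

```bash
cat > sled.py <<'E'
from h import *
s=st()
p,D,K,T=grab("top"); np.savez("top2.npz",p=p,D=D,K=K,T=T)
h=cv2.cvtColor(p,cv2.COLOR_RGB2HSV)
m=((h[...,0]<8)|(h[...,0]>172))&(h[...,1]>200)&(h[...,2]>150); m[:190]=0;m[292:]=0;m[:,:255]=0;m[:,390:]=0
v,u=np.nonzero(m); print("dot",len(u), ray(u.mean(),v.mean(),19,K,T) if len(u) else "")
m=((h[...,0]>125)&(h[...,0]<160)&(h[...,1]>100)).astype(np.uint8); m[:180]=0;m[292:]=0;m[:,:255]=0
c=max(cv2.findContours(m,0,1)[0],key=cv2.contourArea)[:,0]
q=np.array([ray(a,b,19,K,T)[:2] for a,b in c],np.float32); print("disc",cv2.fitEllipse(q))
E
python3 sled.py
```

```text
t 11.6 p [ 483.7 -141.1   27.3] r [ 1.7998e+02 -2.0000e-02 -5.3400e+00] F [-0.6 -2.3  3.4] w 20.0 g 12.0
dot 14 [ 643.1603576  -144.97050866   19.        ]
disc ((627.896484375, -153.78480529785156), (67.82376098632812, 68.17522430419922), 76.33441925048828)
```

send_rows:
  steps:
    - [[0,0,0,0,0.1],[-0.01,-0.05,0,0,0.1],[-0.02,-0.1,0,0,0.1],[-0.03,-0.15,0,0,0.1],[-0.04,-0.2,0,0,0.1]]
  squeeze: 30

```text
time_s: 12.07
ee_pos: [482.0, -120.4, 27.3]
ee_rot: [180.0, -0.1, -5.4]
force: [1.2, -1.9, 3.1]
gripper_width: 19.8
gripper_force: 30.0
```

send_rows:
  steps:
    - [[-0.04,-0.2,0,0,0.1],[-0.04,-0.2,0,0,0.1],[-0.04,-0.2,0,0,0.1],[-0.04,-0.2,0,0,0.1],[-0.04,-0.2,0,0,0.1]]

```text
time_s: 12.48
ee_pos: [477.3, -79.1, 27.3]
ee_rot: [180.0, -0.0, -5.3]
force: [0.3, -4.1, 4.5]
gripper_width: 19.6
gripper_force: 30.0
```

```bash
python3 - <<'E'
exec(open("sled.py").read()); to(462.2,58.6,27.3,s)
E
```

```text
t 12.48 p [477.3 -79.1  27.3] r [ 1.7999e+02 -4.0000e-02 -5.3300e+00] F [ 0.3 -4.1  4.5] w 19.6 g 30.0
dot 14 [636.25217748 -84.55411934  19.        ]
disc ((621.9935302734375, -92.88004302978516), (67.48863983154297, 68.21128845214844), 85.01923370361328)
units [-0.7  -3.39  0.  ]
```

send_rows:
  steps:
    - [[-0.04,-0.2,0,0,0.1],[-0.05,-0.25,0,0,0.1],[-0.05,-0.25,0,0,0.1],[-0.05,-0.25,0,0,0.1],[-0.05,-0.25,0,0,0.1]]

```text
time_s: 12.95
ee_pos: [472.1, -30.5, 27.3]
ee_rot: [180.0, -0.0, -5.4]
force: [0.5, -4.4, 5.2]
gripper_width: 19.8
gripper_force: 30.0
```

send_rows:
  steps:
    - [[-0.06,-0.25,0,0,0.1],[-0.06,-0.25,0,0,0.1],[-0.05,-0.25,0,0,0.1],[-0.05,-0.25,0,0,0.1],[-0.05,-0.25,0,0,0.1]]

```text
time_s: 13.37
ee_pos: [465.8, 20.3, 27.3]
ee_rot: [180.0, -0.0, -5.4]
force: [0.4, -5.6, 6.1]
gripper_width: 20.0
gripper_force: 30.0
```

send_rows:
  steps:
    - [[-0.05,-0.25,0,0,0.1],[-0.05,-0.25,0,0,0.1],[-0.04,-0.18,0,0,0.1],[-0.01,-0.1,0,0,0.1],[0,0,0,0,0.1]]

```text
time_s: 13.78
ee_pos: [462.3, 52.6, 27.3]
ee_rot: [-180.0, 0.0, -5.3]
force: [-1.5, 0.2, 7.3]
gripper_width: 19.8
gripper_force: 30.0
```

```bash
cat > sled2.py <<'E'
from h import *
s=st()
p,D,K,T=grab("top"); np.savez("top3.npz",p=p,D=D,K=K,T=T)
h=cv2.cvtColor(p,cv2.COLOR_RGB2HSV)
cv2.imwrite("pics/top3.png",cv2.resize(p[150:330,180:480],None,fx=2.6,fy=2.6)[:,:,::-1])
to(462.2,58.6,27.3,s)
E
python3 sled2.py
```

```text
t 13.78 p [462.3  52.6  27.3] r [-1.7996e+02  4.0000e-02 -5.3300e+00] F [-1.5  0.2  7.3] w 19.8 g 30.0
units [-0.02 -0.15  0.  ]
```

View pics/top3.png

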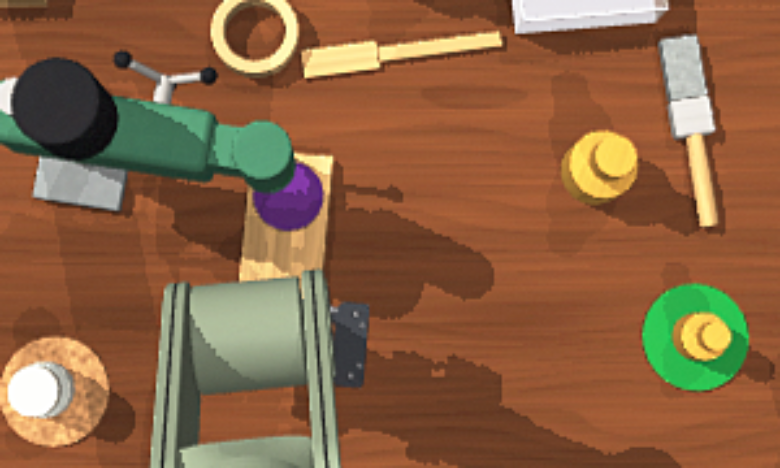

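The crop shows the small weight upright inside the pad (705,337) and the sled under the drill nose at (285,190). There are about 6 mm of slide left.

send_rows:
  steps:
    - [[0,-0.05,0,0,0.1],[-0.01,-0.06,0,0,0.1],[-0.01,-0.03,0,0,0.1],[0,0,0,0,0.1],[0,0,0,0,0.1]]

```text
time_s: 14.25
ee_pos: [462.2, 57.3, 27.3]
ee_rot: [-180.0, 0.0, -5.4]
force: [0.5, -2.8, 6.3]
gripper_width: 20.0
gripper_force: 30.0
```

```bash
cat > disc.py <<'E'
from h import *
from scipy.optimize import least_squares
s=st()
def disc(p,K,T):
    h=cv2.cvtColor(p,cv2.COLOR_RGB2HSV)
    m=((h[...,0]>125)&(h[...,0]<160)&(h[...,1]>90)).astype(np.uint8); m[:180]=0;m[292:]=0;m[:,:255]=0
    c=max(cv2.findContours(m,0,1)[0],key=cv2.contourArea)[:,0]
    gr=cv2.dilate(((h[...,0]>65)&(h[...,0]<95)&(h[...,1]>80)).astype(np.uint8),np.ones((7,7)))
    c=c[gr[c[:,1],c[:,0]]==0]
    q=np.array([ray(a,b,19,K,T)[:2] for a,b in c])
    r=least_squares(lambda x:np.hypot(*(q-x).T)-34.6,q.mean(0),loss="soft_l1"); print("disc",len(q),r.x.round(1),np.abs(r.fun).mean().round(2))
for n in("top1.npz","top2.npz"):
    f=np.load(n); disc(f["p"],f["K"],f["T"])
p,D,K,T=grab("top"); disc(p,K,T)
to(462.2,58.6,27.3,s)
E
python3 disc.py
```

```text
t 14.25 p [462.2  57.3  27.3] r [-1.80e+02  2.00e-02 -5.36e+00] F [ 0.5 -2.8  6.3] w 20.0 g 30.0
disc 73 [ 627.8 -154.4] 0.71
disc 73 [621.9 -92.9] 0.8
disc 48 [607.4  44.9] 0.79
units [-0.   -0.03  0.  ]
```

send_rows:
  steps:
    - [[-0.01,-0.02,0,0,0.1],[0,0,0,0,0.1],[0,0,0,0,0.1],[0,0,0,0,0.3],[0,0,0,0,0.5]]

```text
time_s: 14.72
ee_pos: [460.8, 58.4, 26.5]
ee_rot: [-180.0, 0.2, -5.3]
force: [-0.2, -0.0, 0.3]
gripper_width: 30.6
gripper_force: 0.0
```

send_rows:
  steps:
    - [[0,0,0,0,0.6],[0,0,0,0,0.6],[0,0,0,0,0.6],[0,0,0,0,0.6],[0,0,0,0,0.6]]

```text
time_s: 15.13
ee_pos: [462.2, 57.7, 27.0]
ee_rot: [180.0, 0.0, -5.3]
force: [0.5, -0.6, 0.1]
gripper_width: 55.1
gripper_force: 0.0
```

send_rows:
  steps:
    - [[0,0,-0.2,0,0.6],[0,0,-0.6,0,0.6],[-0.05,0,-0.8,0,0.6],[-0.05,0,-0.6,0,0.6],[0,0,-0.2,0,0.6]]

```text
time_s: 15.55
ee_pos: [460.3, 58.2, 127.1]
ee_rot: [-179.9, -0.4, -5.3]
force: [0.5, 0.4, -0.3]
gripper_width: 54.7
gripper_force: 0.0
```

```bash
python3 disc.py; python3 -c "
from h import *
to(555,-95,125,env.state())"
```

```text
t 15.55 p [460.3  58.2 127.1] r [-179.92   -0.39   -5.34] F [ 0.5  0.4 -0.3] w 54.7 g 0.0
disc 73 [ 627.8 -154.4] 0.71
disc 73 [621.9 -92.9] 0.8
disc 49 [607.2  45.6] 0.68
units [ 0.05 -0.01  2.49]
units [2.71 3.59 0.05]
```

Picture views are used up, so I'll check the final alignment numerically from a wrist frame.

send_rows:
  steps:
    - [[0,0.7,0,0,0.6],[0,0.7,0,0,0.6],[0,0.75,0,0,0.6],[0,0.75,0,0,0.6],[0,0.7,0,0,0.6]]

```text
time_s: 16.02
ee_pos: [443.9, -86.7, 122.1]
ee_rot: [-180.0, 0.1, -5.3]
force: [-0.2, -0.8, -0.7]
gripper_width: 54.3
gripper_force: 0.0
```

send_rows:
  steps:
    - [[0.6,0,0,0,0.6],[0.7,0,0,0,0.6],[0.7,0,0,0,0.6],[0.7,0,0,0,0.6],[0,0,0,0,0.6]]

```text
time_s: 16.43
ee_pos: [557.2, -96.2, 121.9]
ee_rot: [180.0, -0.2, -5.4]
force: [0.5, -0.6, 0.8]
gripper_width: 55.0
gripper_force: 0.0
```

send_rows:
  steps:
    - [[0,0,0,0,0.6],[0,0,0,0,0.6]]

```text
time_s: 16.6
ee_pos: [551.0, -95.2, 121.8]
ee_rot: [-180.0, 0.2, -5.3]
force: [-1.1, -1.0, -0.5]
gripper_width: 54.8
gripper_force: 0.0
```

```bash
cat > fin.py <<'E'
from h import *
st(); p,D,K,T=grab("wrist"); h=cv2.cvtColor(p,cv2.COLOR_RGB2HSV)
m=((h[...,0]<6)|(h[...,0]>174))&(h[...,1]>190)&(h[...,2]>90); m[300:]=0
n,l,S,C=cv2.connectedComponentsWithStats(m.astype(np.uint8))
for i in range(1,n):
    if S[i,4]>30: print("red",S[i].tolist(),C[i].round(1),ray(*C[i],19,K,T).round(1))
def pr(X): q=np.linalg.inv(T)@np.append(X,1); return (K@q[:3]/q[2])[:2].round(1)
print("bit pred",pr([620.4,54.2,40]),pr([620.4,54.2,60]), "dot if aligned",pr([620.4,54.2,19]))
u,v=pr([620.4,54.2,40]).astype(int)
print("grey (low saturation) map around tip"); 
for r in range(max(v-8,0),v+9): print(r," ".join("%3d"%x for x in h[r,max(u-16,0):u+17,1]))
print(u)
E
python3 fin.py
```

```text
t 16.6 p [551.  -95.2 121.8] r [-179.99    0.21   -5.34] F [-1.1 -1.  -0.5] w 54.8 g 0.0
red [61, 141, 18, 18, 256] [ 69.3 149.6] [619.9  53.2  19. ]
bit pred [ 47.5 151.9] [ 25.1 155.4] dot if aligned [ 67.5 148.9]
grey (low saturation) map around tip
143  70  71  68  61  92 165 164 164 169 165 165 169 168 169 166 166 168 162 166 171 169 167 171 167 170 164 164 164 161 164 196 240 245
144  72  69  64  51 146 167 165 167 165 164 162 165 166 161 164 168 164 167 166 164 166 166 164 164 166 162 166 166 163 183 229 245 245
145  68  67  55  86 165 168 166 163 162 159 160 165 164 161 167 166 169 161 168 164 165 167 168 166 167 166 168 165 167 198 245 245 245
146  69  69  46 131 149 146 141 134 129 123 124 141 155 163 165 163 164 168 168 162 162 166 166 164 164 168 168 164 169 218 245 245 245
147  77  80  54 100  87  64  48  23  13   9   9  45  96 138 159 170 167 164 166 164 168 161 168 168 168 163 167 162 177 223 245 245 245
148  28  16   6   4   9   8   6   7   9  11   6   8   2  49 126 156 161 164 166 164 168 167 168 167 166 167 168 169 180 222 245 245 245
149   9  11   6   6   8   6  10
[... 767 characters left out ...]
7 165 192 231 245
155  12  10  10  10  10  10  10   8   8   8   2   8   6  10  21 114 160 164 165 169 164 167 163 170 169 168 167 169 165 168 167 208 245
156  10   8   8  10  10  10  12   6  12   6  17  27  31  39 107 154 164 164 166 168 168 167 170 167 166 169 168 170 170 167 171 177 211
157   8   8  10   6  11  20  29  43  44  63  90 113 125 146 158 168 167 168 164 172 168 167 165 169 170 170 169 166 168 169 164 168 168
158  31  17  28  57  85 103 123 143 158 165 169 172 167 168 167 168 172 165 170 168 170 168 169 167 168 168 169 169 169 167 168 166 164
159  75  71 146 160 168 164 164 165 167 169 168 166 170 168 170 166 167 167 170 170 167 162 164 166 158 163 161 163 165 166 165 168 164
47
```

```bash
python3 -c "
from workcell import env
print(env.job_done())"
```

```text
the job is handed in; nothing more can be done
None
```

The job is handed in: the weight stands upright near the centre of the green pad, the sled is let go with the red dot measured about 1 mm from under the bit tip, and I saw no contact with the drill or other things, at 16.6 s on the clock.

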